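# Slide the master-stone board into its notches and latch it

### The arm

A 6-joint arm with a two-finger parallel gripper is mounted at the origin on a cart in front of the work surface, level with it; the furniture and walls round the work are solid. World frame = base frame: x ahead of the robot, y to its left, z up, the work surface at z = 0. Lengths are in m, angles in degrees, forces in N, time in s.
With the tool pointing down it reaches from about 0.375 to 0.9 m from the base axis. Payload 3.1 kg.
Tool frame: the origin (TCP) lies between the finger pads; the fingertips stand 22 mm ahead of it and the grasp point (between the pads) lies 3 mm ahead of it (bot.tip_extent is the distance from the TCP to the fingertips, in m); y points along the fingers, z is the direction in which the jaws open and shut, and the axes are right-handed (so a half turn about y gives the same grasp; the last joint's range is limited). The gripper opens to 87 mm and grips with 3 to 60 N. Pads are 19 mm wide; open, the fingers measure 117 mm over their backs; the gripper's body (75 mm by 190 mm) begins 51 mm behind the grasp point.
Start: joints at [55.491, 30.224, 82.088, -0, 67.689, -10.227], TCP at [0.257, 0.57, 0.245] pointing down, gripper open.
Joint ranges: [-176.69, 176.69], [-43.24, 126.21], [12.49, 139.97], [-82, 262], [0, 151.66], [-163.58, 163.58]. Speed limits (degrees/s): [159.86, 159.86, 180, 180, 180, 180].

### API

Orientations are given as a 3x3 rotation matrix whose columns are the frame's x, y, z axes.
In Python, from rig import bot, eyes, models gives the robot as it stands. The module is installed in compiled form; this text tells all that it offers.
- The arm moves only by the tool arm_command, never from a script. Its arguments are lists of equal length, an entry for each row: "translation": the shift along the tool's x, y, z each as a share of 0.08 m, from -1 to 1, a list of three; "rotation": the turn, a rotation vector about the tool's x, y, z each as a share of 60 degrees, from -1 to 1, a list of three; "grip": the closure, from -1 (fully open) to 1 (shut), so that 0 is half open. In form: {"translation": [[x, y, z], ...], "rotation": [[rx, ry, rz], ...], "grip": [grip, ...]}. A call has 1 to 5 rows; each row is the pose to reach, as a shift and turn from the pose commanded when the call began, along the tool's axes at that moment; what a row does not reach only later rows make up. A row lasts 1/10 s, in which the tool goes at most 50 mm and 8.59 degrees, less where a joint would pass 70% of its speed; a pose out of reach is approached as far as the arm can. A call with a number of a shift or a turn outside -1 to 1 is refused whole. A call with a gripper value outside its range is refused whole. The fingers move at their own pace and stop on an object; the grip force is fixed at half the most. Time passes only in rows, so rows that repeat a pose let the fingers close. It gives the time, the measured TCP pose, the force and the opening at its end, in the units of the state.
- bot.read_state(): the state, without advancing time (a new reading comes with each control period).
- eyes.capture(name): name is "scene" or "top" or "wrist"; returns a dict with "image" (420x560x3 uint8, blue, green, red), "mtx" (3x3 intrinsics, pixels), "rvec" (rotation vector, rad) and "tvec" (3), from world to camera coordinates, as OpenCV has them; the wrist camera has in their place "hand_eye" (4x4, takes a point from camera to tool coordinates, whose origin is the TCP and whose axes are the tool frame's). Camera axes: x right, y down, z forward; pixel columns grow to the right and rows downward; lengths in m; the calibration is good to about 2 mm. A picture is of the moment at which its call begins: read the wrist's pose just before it. There is no depth.
- bot.hand_in(): hands the job in, once; it reports no verdict.
Trained networks look in the newest picture that a camera, given by its name, has taken for a name from the list of things; names that differ only in an ending like _2 or _b are one class to them, and where a whole thing is asked for, a point or a joint stands for the part that bears it (a point fixed in the world has none). Each returns a list of dicts, best first, with "conf" (0 to 1); they miss things now and then, are a little off and sometimes report something else, mostly with a low value. They report only what shows in the picture. A call takes as long as a camera call.
- models.recognise(camera, thing): "extent" ([left, top, right, bottom] as shares, 0 to 1, of the picture: columns of its width, rows of its height, round what is visible of it).
- models.spot_point(camera, thing): "point" ([column, row] as shares, 0 to 1, of the picture: columns of its width, rows of its height: a listed point, or the origin of a listed thing).
The state is a dict: "time_s": time; "joint_positions": joint angles; "qvel": joint speeds; "tau": joint torques, N m; "position": TCP position; "tcp_rot": TCP orientation; "force": force on the tool from outside, world axes, zero at the start; "moment": the same for the moment, N m; "opening": opening from 0.0 (shut) to 1.0 (fully open).
Only numpy, scipy, OpenCV 4.12 (cv2) and the standard library are available. Lean on these libraries where they do the work, as an engineer would, in place of code of your own. Each camera call takes 0.05 s, during which the arm holds its last target. There are 200 camera calls.

### The job

Push the wooden master-stone board along its aluminium rails with a fingertip, towards the end where the small turn latch sits, until it drops fully down into its locating notches. Then push the latch by its upright post until its bar lies squarely across the edge of the board, and leave the board seated and latched. Nothing is to be gripped or lifted, the board stays on its rails, and the jars and the loupe beside the stand are left where they are.

Things in the scene. Friction and masses are not known exactly. Their poses are not given: they have to be found in the camera images.
- rail_base: Fixed stand, dark wooden plate 156 x 270 mm with two aluminium rails along its y. Origin: centre of its underside, on the desk, z up; yaw up to 0.35 rad. The board travels to its -y. Tracks: top z = 28 mm, |x| 26 to 52 mm; open between them down to z = 12 mm. Guide walls |x| 52 to 60 mm, up to z = 40 mm. Rails reach y = +-132 mm, with no end stop.
- seat (a point): Where the board's origin lies when seated (stand's x = 0, y = -60 mm, z = 28 mm); before it drops it rides 6 mm higher. The notches are 16 mm gaps in the tracks for 10 mm lugs: the seated board has 3 mm play either way along the rails, then the notch walls stop it firmly.
- board: Loose wooden board 100 x 100 x 10 mm, 0.25 kg, grey pad with six small clear stones fixed on it. Origin: centre of its underside (four lugs reach 6 mm lower); axes as the stand's, 2 mm play to the guides. A lip on its rear (+y) end, 100 mm wide, 10 mm thick, rises to 26 mm above the origin. Starts 95 to 135 mm short of the seat; on seating it drops 6 mm and lies flat.
- push_face (a point): Middle of the board's flat rear face (end of board and back of lip, one upright plane) to push on: 50 mm from the board's origin along +y, 12 mm above its underside.
- latch (a joint): Turn latch: steel bar 36 mm long at z = 41 to 46 mm of the stand, stays where left, about 1 N at its post moves it. 0 rad: open, bar points along the stand's -y beside the rail; grows counter-clockwise seen from above to a stop at 1.57 rad, bar along the stand's +x over the board. Starts 0 to 0.3. Passes 3 mm over the seated board; a board not dropped blocks it.
- latch_pivot (a point): Latch's vertical turning axis, fixed to the stand at its x = -66 mm, y = -75 mm (beside the rail nearer the robot); point at z = 41 mm, the bar's underside. The screw head on it ends at z = 48.5 mm.
- latch_post (a point): On the axis of the latch's upright round post (10 mm diameter, z = 46 to 68 mm of the stand), 30 mm from the pivot; point at z = 57 mm.
- jar_a: Bystander: small screw-cap stone jar, 39 mm diameter, 43 mm tall, behind the stand; origin under its centre.
- jar_b: Bystander: another such jar, 39 mm diameter, 43 mm tall, behind the stand; origin under its centre.
- loupe_1: Bystander: folded metal loupe, 27 x 44 x 14 mm, lying in front of the stand; origin under its centre.

How it is judged:
By the outcome, as a careful person would: the job done as asked, in the order asked, and still so for the second after the job is handed in, with the robot touching nothing.
It also fails if it takes over 43 s, if anything falls off the work surface, if the arm or the gripper's body presses on something with over 40 N, if the wrist force passes 120 N, or if a joint passes its speed limit or range.

## Working session

There is one attempt and no reset: what is moved stays moved. The work goes in short steps, Python scripts to look and compute and a tool call to move; the robot and the scene stay as the last step left them, time stands still between calls to the robot, and variables do not carry over. Pictures are saved under pics/ and viewed, about 8 in all and at most 12, crops included, and the job is handed in when it is done.

Besides the shell and the picture viewer there is one more tool, called as name(argument=value, ...), one argument or row to a line, values as JSON. arm_command: Moves the arm, as the interface text tells. Shift numbers are shares of 0.08 m and turn numbers shares of 60 degrees, none past 1 either way. Its arguments: {"type":"object","properties":{"translation":{"type":"array"},"rotation":{"type":"array"},"grip":{"type":"array"}},"required":["translation","rotation","grip"]}

```bash
mkdir -p pics; cat > h.py <<'E'
import numpy as np, cv2
from rig import bot, eyes, models
def cam(n):
    s=bot.read_state(); c=eyes.capture(n)
    if n=="wrist":
        T=np.eye(4);T[:3,:3]=s["tcp_rot"];T[:3,3]=s["position"]
        W=np.linalg.inv(T@np.array(c["hand_eye"]))
    else:
        W=np.eye(4);W[:3,:3]=cv2.Rodrigues(np.array(c["rvec"],float))[0];W[:3,3]=np.ravel(c["tvec"])
    return c["image"],np.array(c["mtx"]),W
def proj(K,W,P):
    p=(W[:3,:3]@np.atleast_2d(P).T).T+W[:3,3]; p=p@K.T; return p[:,:2]/p[:,2:]
def ray(K,W,px,z):
    d=W[:3,:3].T@np.linalg.inv(K)@np.array([px[0],px[1],1.]); o=-W[:3,:3].T@W[:3,3]
    return o+d*(z-o[2])/d[2]
E
python3 - <<'E'
from h import *
np.set_printoptions(precision=4,suppress=True)
s=bot.read_state();print(s)
for n in("scene","top"):
    im,K,W=cam(n);cv2.imwrite(f"pics/{n}0.png",im)
    print(n,-W[:3,:3].T@W[:3,3])
    for t,z in(("rail_base",0),("seat",.028),("board",.034),("push_face",.046),("latch_pivot",.041),("latch_post",.057),("jar_a",0),("loupe_1",0)):
        for r in models.spot_point(n,t)[:2]:
            px=np.array(r["point"])*[560,420];print(t,round(r["conf"],2),px,ray(K,W,px,z))
E
```

```text
{'time_s': 0.0, 'joint_positions': array([ 55.4921,  30.2793,  82.1557,  -0.0002,  67.69  , -10.2282]), 'qvel': array([ 0.0392, -0.0485, -0.0178,  0.0594, -0.0528,  0.0426]), 'tau': array([  0.0002, -44.0046, -17.6588,   0.0632,   0.0582,  -0.0001]), 'position': array([0.2566, 0.5692, 0.2436]), 'tcp_rot': array([[ 0.9115, -0.0012,  0.4112],
       [-0.4112, -0.0018,  0.9115],
       [-0.0004, -1.    , -0.0021]]), 'force': array([ 0.0247, -0.236 , -0.6302]), 'moment': array([ 0.0489,  0.0386, -0.0096]), 'opening': 1.0009132657263704}
scene [ 0.045  -0.4029  0.4126]
rail_base 0.65 [319.872 261.492] [0.576  0.1057 0.    ]
rail_base 0.57 [287.672 266.28 ] [0.5246 0.1309 0.    ]
seat 0.83 [320.6   260.484] [0.5432 0.0727 0.028 ]
seat 0.25 [289.8   265.188] [0.4968 0.0949 0.028 ]
board 0.95 [252.896 235.2  ] [0.513  0.2085 0.034 ]
board 0.7 [229.712 224.49 ] [0.5094 0.2724 0.034 ]
push_face 0.62 [286.104 266.784] [0.4684 0.0718 0.046 ]
push_face 0.61 [229.992 222.894] [0.4991 0.2562 0.046 ]
latch_pivot 0.63 [306.992 268.716] [0.4933 0.0528 0.041 ]
latch_post 0.57 [325.528 263.298] [0.5049 0.0261 0.057 ]
jar_a 0.72 [309.624 231.588] [0.6453 0.2011 0.    ]
jar_a 0.61 [340.928 245.49 ] [0.6464 0.1212 0.    ]
loupe_1 0.68 [221.424 290.514] [0.3989 0.1449 0.    ]
top [0.4544 0.1646 0.9371]
rail_base 0.66 [288.4   231.798] [0.5267 0.1349 0.    ]
board 0.82 [254.408 240.282] [0.5077 0.1987 0.034 ]
push_face 0.6 [227.08  245.196] [0.4975 0.248  0.046 ]
push_face 0.48 [358.288 250.11 ] [0.4909 0.0087 0.046 ]
latch_pivot 0.76 [339.976 255.402] [0.4811 0.0415 0.041 ]
latch_post 0.73 [354.088 249.606] [0.4913 0.0182 0.057 ]
jar_a 0.89 [257.824 175.98 ] [0.635  0.1951 0.    ]
jar_a 0.59 [296.128 170.394] [0.6468 0.1206 0.    ]
loupe_1 0.49 [282.128 295.512] [0.4053 0.146  0.    ]
```

```bash
python3 -c "
import cv2;a=cv2.imread('pics/scene0.png');b=cv2.imread('pics/top0.png')
cv2.imwrite('pics/both0.png',cv2.resize(cv2.hconcat([a,b]),(800,300),interpolation=cv2.INTER_AREA))"
```

```text
(no output)
```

View pics/top0.png

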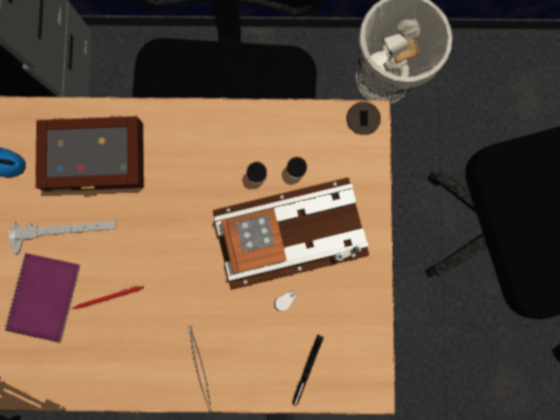

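The top view shows the stand centred at about (291,233), yawed about 0.22 rad. The board is at (254,240), the latch at about (345,253), and the jars are behind the stand. I'll fit the stand and board against the picture.

```bash
cat > ov.py <<'E'
from h import *
def T(st,P):
    c,s=np.cos(st[2]),np.sin(st[2]); P=np.atleast_2d(P).astype(float)
    return np.c_[st[0]+c*P[:,0]-s*P[:,1],st[1]+s*P[:,0]+c*P[:,1],P[:,2]]
def rect(x0,x1,y0,y1,z): return [[x0,y0,z],[x1,y0,z],[x1,y1,z],[x0,y1,z]]
def overlay(im,K,W,st,by,bz,th,f,crop):
    x0,y0,x1,y1=crop
    o=cv2.resize(im[y0:y1,x0:x1],None,fx=f,fy=f,interpolation=cv2.INTER_CUBIC)
    def pl(P,c,cl=True):
        q=(proj(K,W,T(st,P))-[x0,y0]+.5)*f; cv2.polylines(o,[np.int32(q)],cl,c,1)
    pl(rect(-.078,.078,-.135,.135,0),(0,255,0))
    for s in(1,-1): pl(rect(s*.052,s*.060,-.132,.132,.040),(255,0,255))
    pl(rect(-.05,.05,by-.05,by+.05,bz+.010),(0,255,255)); pl(rect(-.05,.05,by+.04,by+.05,bz+.026),(255,255,0))
    p=np.array([-.066,-.075]);d=np.array([np.sin(th),-np.cos(th)])
    pl([[*p,.046],[*(p+.03*d),.046],[*(p+.03*d),.068]],(0,0,255),False)
    return o
E
cat > fit.py <<'E'
from ov import *
from scipy.optimize import least_squares
np.set_printoptions(precision=4,suppress=True)
# plate corners seen in top, plus network points
im,K,W=cam("top");im2,K2,W2=cam("scene")
C=np.array([[214,210],[348,180],[368,256],[232,287]]);M=np.array(rect(-.078,.078,-.135,.135,.006))[[2,1,0,3]]
def r(v): 
    st=v[:3];by=v[3]
    return np.r_[(proj(K,W,T(st,M))-C).ravel(),(proj(K,W,T(st,[[-.066,-.075,.041],[0,by,.034],[0,by+.05,.046]]))-[[340,255.4],[254.4,240.3],[227,245.2]]).ravel(),
     .5*(proj(K2,W2,T(st,[[-.066,-.075,.041],[0,by,.034],[0,by+.05,.046],[0,-.06,.028]]))-[[307,268.7],[252.9,235.2],[230,222.9],[320.6,260.5]]).ravel()]
s=least_squares(r,[.526,.133,.22,.05],loss="soft_l1");v=s.x;print(v,s.fun)
a=overlay(im,K,W,v[:3],v[3],.034,.2,4,(200,165,390,300));b=overlay(im2,K2,W2,v[:3],v[3],.034,.2,4,(180,185,380,310))
cv2.imwrite("pics/t1.png",a);cv2.imwrite("pics/s1.png",b)
E
python3 fit.py
```

```text
[0.5258 0.1303 0.2442 0.0716] [-1.0218 -1.0736  1.1669 -3.2415  1.5263 -0.6139 -0.8557  1.7116 -0.0727
  0.6851 -0.5506 -0.4383 -0.1039  0.6326 -0.6233  3.0124  0.5231  1.2165
  0.6875  0.8943 -0.5027  0.3646]
```

View pics/t1.png

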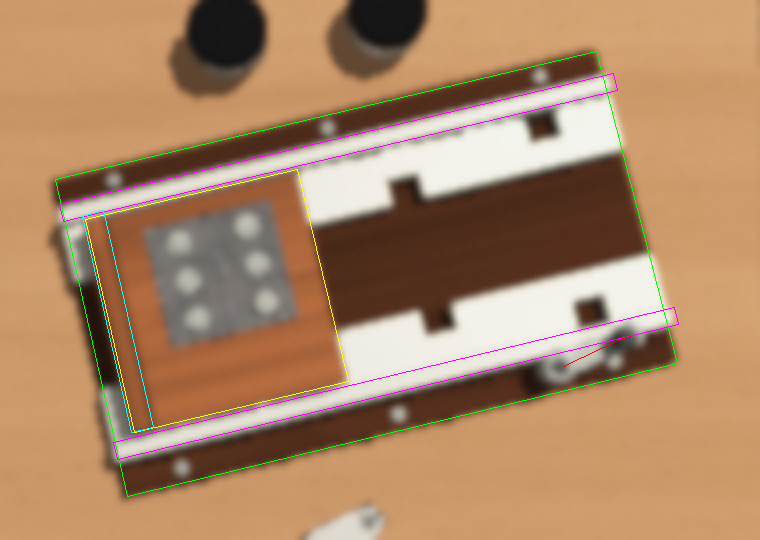

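View pics/s1.png

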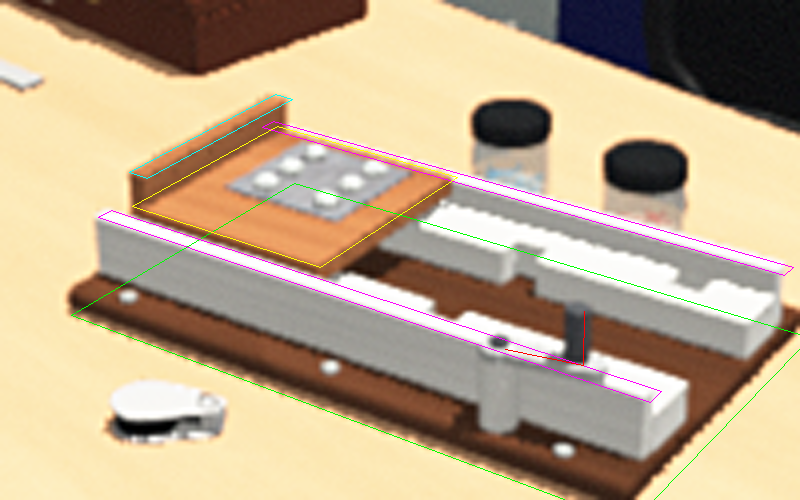

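The overlay agrees with both pictures to about 2 mm: stand at (0.526, 0.130), yaw 0.244, board about 132 mm short, latch at about 0.2 rad. Next I shut the gripper and travel to behind the lip.

arm_command(
  translation=[
    [0.5, 0, -0.26],
    [1, 0, -0.52],
    [1, 0, -0.52],
  ],
  rotation=[
    [0, 0, 0],
    [0, 0, 0],
    [0, 0, 0],
  ],
  grip=[1, 1, 1],
)

```text
time_s: 1.3
position: [0.3156, 0.4954, 0.2445]
tcp_rot: [[0.91, 0.001, 0.415], [-0.415, -0.003, 0.91], [0.002, -1.0, -0.002]]
force: [0.1, 0.4, -0.4]
opening: 0.811
```

arm_command(
  translation=[
    [0.5, 0, -0.26],
    [1, 0, -0.52],
    [1, 0, -0.52],
  ],
  rotation=[
    [0, 0, 0],
    [0, 0, 0],
    [0, 0, 0],
  ],
  grip=[1, 1, 1],
)

```text
time_s: 1.6
position: [0.3715, 0.4252, 0.2447]
tcp_rot: [[0.909, 0.001, 0.416], [-0.416, -0.001, 0.909], [0.002, -1.0, -0.001]]
force: [0.6, 0.5, -0.1]
opening: 0.541
```

arm_command(
  translation=[
    [0.5, 0, -0.26],
    [1, 0, -0.52],
    [1, 0, -0.52],
  ],
  rotation=[
    [0, 0, 0],
    [0, 0, 0],
    [0, 0, 0],
  ],
  grip=[1, 1, 1],
)

```text
time_s: 1.9
position: [0.4275, 0.3549, 0.2448]
tcp_rot: [[0.909, 0.002, 0.416], [-0.416, -0.0, 0.909], [0.002, -1.0, 0.0]]
force: [0.2, 0.2, 0.4]
opening: 0.263
```

arm_command(
  translation=[
    [0.4, 0, -0.26],
    [0.8, 0.3, -0.52],
    [0.8, 0.6, -0.52],
    [0.8, 0.6, -0.52],
  ],
  rotation=[
    [0, 0, 0],
    [0, 0, 0],
    [0, 0, 0],
    [0, 0, 0],
  ],
  grip=[1, 1, 1, 1],
)

```text
time_s: 2.3
position: [0.4636, 0.2926, 0.1939]
tcp_rot: [[0.911, -0.007, 0.413], [-0.413, -0.002, 0.911], [-0.005, -1.0, -0.004]]
force: [-0.5, -0.2, -0.6]
opening: 0.012
```

arm_command(
  translation=[
    [0, 0, 0],
    [0, 0, 0],
    [0, 0, 0],
    [0, 0, 0],
    [0, 0, 0],
  ],
  rotation=[
    [0, 0.143, 0],
    [0, 0.286, 0],
    [0, 0.429, 0],
    [0, 0.572, 0],
    [0, 0.7, 0],
  ],
  grip=[1, 1, 1, 1, 1],
)

```text
time_s: 2.8
position: [0.4651, 0.295, 0.1978]
tcp_rot: [[0.399, 0.001, 0.917], [-0.917, 0.001, 0.399], [-0.001, -1.0, 0.001]]
force: [-0.4, 0.1, 0.7]
opening: 0.005
```

arm_command(
  translation=[
    [0, 0, 0],
    [0, 0, 0],
    [0, 0, 0],
  ],
  rotation=[
    [0, 0.143, 0],
    [0, 0.162, 0],
    [0, 0.162, 0],
  ],
  grip=[1, 1, 1],
)

```text
time_s: 3.1
position: [0.4653, 0.2943, 0.1974]
tcp_rot: [[0.246, 0.001, 0.969], [-0.969, 0.001, 0.246], [-0.0, -1.0, 0.001]]
force: [0.5, 0.1, -0.7]
opening: 0.004
```

arm_command(
  translation=[
    [0.1, 0.4, 0.24],
    [0.1, 0.8, 0.24],
    [0.1, 1, 0.24],
    [0.1, 1, 0.24],
  ],
  rotation=[
    [0, 0, 0],
    [0, 0, 0],
    [0, 0, 0],
    [0, 0, 0],
  ],
  grip=[1, 1, 1, 1],
)

```text
time_s: 3.5
position: [0.4844, 0.2897, 0.1144]
tcp_rot: [[0.244, -0.005, 0.97], [-0.97, -0.002, 0.244], [0.0, -1.0, -0.006]]
force: [-0.0, 0.5, -0.6]
opening: 0.004
```

arm_command(
  translation=[
    [0, 0.3, 0],
    [0, 0.5, 0],
    [0, 0.7, 0],
    [0, 0.7, 0],
  ],
  rotation=[
    [0, 0, 0],
    [0, 0, 0],
    [0, 0, 0],
    [0, 0, 0],
  ],
  grip=[1, 1, 1, 1],
)

```text
time_s: 3.9
position: [0.4856, 0.2901, 0.0601]
tcp_rot: [[0.243, -0.002, 0.97], [-0.97, -0.001, 0.243], [0.0, -1.0, -0.002]]
force: [-0.2, 0.2, 1.7]
opening: 0.005
```

```bash
cat > look.py <<'E'
import sys
from ov import *
st=[.5258,.1303,.2442]
tag,by,bz,th=sys.argv[1],*map(float,sys.argv[2:5])
s=bot.read_state();d=s["position"][:2]-st[:2];c,q=np.cos(st[2]),np.sin(st[2])
print("tool in stand",[round(v,4) for v in(c*d[0]+q*d[1],-q*d[0]+c*d[1],s["position"][2])],"F",np.round(s["force"],1))
L=[]
for n,cr in(("top",(200,165,390,300)),("scene",(190,185,380,320))):
    im,K,W=cam(n);L.append(overlay(im,K,W,st,by,bz,th,4,cr)[:540])
    for t,z in(("board",bz),("push_face",bz+.012),("latch_post",.057)):
        for r in models.spot_point(n,t)[:1]:
            p=ray(K,W,np.array(r["point"])*[560,420],z)-[*st[:2],0];print(n,t,round(r["conf"],2),round(c*p[0]+q*p[1],4),round(-q*p[0]+c*p[1],4))
h=min(len(a) for a in L);o=cv2.hconcat([a[:h] for a in L]);cv2.imwrite(f"pics/{tag}.png",cv2.resize(L[1],(760,540)));cv2.imwrite(f"pics/{tag}_top.png",L[0])
E
python3 look.py a1 .0716 .034 .2
```

```text
tool in stand [np.float64(-0.0004), np.float64(0.1647), np.float64(0.0601)] F [-0.2  0.2  1.7]
top board 0.8 0.0003 0.0701
top push_face 0.64 -0.0023 0.1227
top latch_post 0.46 -0.0615 -0.1042
scene board 0.71 0.0059 0.0784
scene push_face 0.56 -0.0046 0.117
scene latch_post 0.62 -0.0544 -0.0975
```

View pics/a1.png

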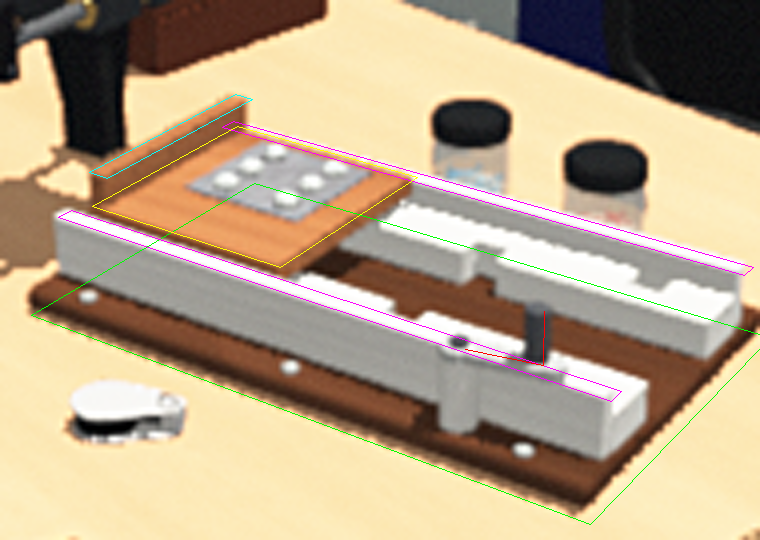

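The picture shows the finger tip centred behind the lip at about (95,150). The board and rails match the overlay, and the latch post stands at (537,335). Now pushing.

arm_command(
  translation=[
    [0.15, 0, 0],
    [0.3, 0, 0],
    [0.42, 0, 0],
    [0.52, 0, 0],
    [0.62, 0, 0],
  ],
  rotation=[
    [0, 0, 0],
    [0, 0, 0],
    [0, 0, 0],
    [0, 0, 0],
    [0, 0, 0],
  ],
  grip=[1, 1, 1, 1, 1],
)

```text
time_s: 4.8
position: [0.4985, 0.241, 0.0606]
tcp_rot: [[0.241, 0.0, 0.971], [-0.971, 0.0, 0.241], [-0.0, -1.0, 0.0]]
force: [-0.5, 2.2, 0.9]
opening: 0.009
```

arm_command(
  translation=[
    [0.12, 0, 0],
    [0.24, 0, 0],
    [0.36, 0, 0],
    [0.48, 0, 0],
    [0.6, 0, 0],
  ],
  rotation=[
    [0, 0, 0],
    [0, 0, 0],
    [0, 0, 0],
    [0, 0, 0],
    [0, 0, 0],
  ],
  grip=[1, 1, 1, 1, 1],
)

```text
time_s: 5.3
position: [0.51, 0.1945, 0.0606]
tcp_rot: [[0.242, -0.0, 0.97], [-0.97, 0.0, 0.242], [-0.0, -1.0, -0.0]]
force: [-0.4, 1.6, 2.4]
opening: 0.005
```

arm_command(
  translation=[
    [0.1, 0, 0],
    [0.2, 0, 0],
    [0.3, 0, 0],
    [0.4, 0, 0],
    [0.5, 0, 0],
  ],
  rotation=[
    [0, 0, 0],
    [0, 0, 0],
    [0, 0, 0],
    [0, 0, 0],
    [0, 0, 0],
  ],
  grip=[1, 1, 1, 1, 1],
)

```text
time_s: 5.8
position: [0.5196, 0.1559, 0.0606]
tcp_rot: [[0.242, -0.0, 0.97], [-0.97, 0.0, 0.242], [-0.0, -1.0, -0.0]]
force: [-1.7, 3.6, 2.6]
opening: 0.003
```

```bash
python3 look.py a2 -.03 .034 .2
```

```text
tool in stand [np.float64(0.0001), np.float64(0.0263), np.float64(0.0606)] F [-1.7  3.6  2.6]
top latch_post 0.57 -0.0621 -0.105
scene board 0.71 0.0044 -0.035
scene push_face 0.6 0.0031 0.0179
scene latch_post 0.7 -0.05 -0.0951
```

arm_command(
  translation=[
    [0.04, 0, 0],
    [0.08, 0, 0],
    [0.12, 0, 0],
    [0.16, 0, 0],
    [0.2, 0, 0],
  ],
  rotation=[
    [0, 0, 0],
    [0, 0, 0],
    [0, 0, 0],
    [0, 0, 0],
    [0, 0, 0],
  ],
  grip=[1, 1, 1, 1, 1],
)

```text
time_s: 6.7
position: [0.5234, 0.1406, 0.0605]
tcp_rot: [[0.242, -0.0, 0.97], [-0.97, -0.0, 0.242], [-0.0, -1.0, -0.0]]
force: [0.7, 0.3, -0.8]
opening: 0.004
```

arm_command(
  translation=[
    [0.015, 0, 0],
    [0.03, 0, 0],
    [0.045, 0, 0],
    [0.06, 0, 0],
    [0.075, 0, 0],
  ],
  rotation=[
    [0, 0, 0],
    [0, 0, 0],
    [0, 0, 0],
    [0, 0, 0],
    [0, 0, 0],
  ],
  grip=[1, 1, 1, 1, 1],
)

```text
time_s: 7.2
position: [0.5249, 0.135, 0.0606]
tcp_rot: [[0.242, 0.0, 0.97], [-0.97, 0.0, 0.242], [-0.0, -1.0, 0.0]]
force: [-0.9, 1.2, -0.8]
opening: 0.005
```

```bash
python3 look.py a3 -.056 .034 .2
```

```text
tool in stand [np.float64(0.0002), np.float64(0.0048), np.float64(0.0606)] F [-0.9  1.2 -0.8]
scene board 0.94 -0.0124 -0.0604
scene push_face 0.73 -0.0137 -0.0205
scene latch_post 0.55 -0.0543 -0.0954
```

View pics/a3.png

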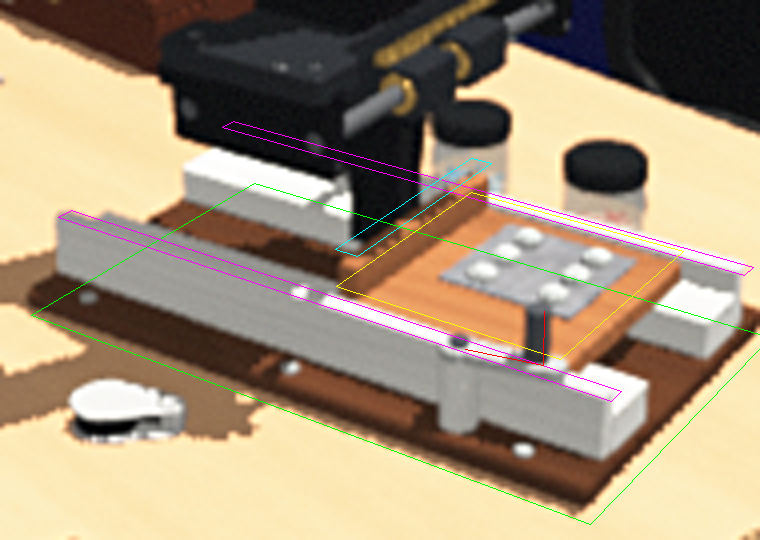

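The board looks dropped: its lip sits below the riding-height outline. A gentle push should show whether the notch wall stops it.

arm_command(
  translation=[
    [0.01, 0, 0],
    [0.02, 0, 0],
    [0.03, 0, 0],
    [0.03, 0, 0],
  ],
  rotation=[
    [0, 0, 0],
    [0, 0, 0],
    [0, 0, 0],
    [0, 0, 0],
  ],
  grip=[1, 1, 1, 1],
)

```text
time_s: 8.0
position: [0.5254, 0.1328, 0.0606]
tcp_rot: [[0.242, -0.0, 0.97], [-0.97, 0.0, 0.242], [-0.0, -1.0, -0.0]]
force: [-0.3, 1.2, 0.5]
opening: 0.008
```

arm_command(
  translation=[
    [0.01, 0, 0],
    [0.02, 0, 0],
    [0.02, 0, 0],
  ],
  rotation=[
    [0, 0, 0],
    [0, 0, 0],
    [0, 0, 0],
  ],
  grip=[1, 1, 1],
)

```text
time_s: 8.3
position: [0.5257, 0.1313, 0.0606]
tcp_rot: [[0.242, -0.0, 0.97], [-0.97, 0.0, 0.242], [-0.0, -1.0, -0.0]]
force: [-2.1, 2.4, 1.0]
opening: 0.003
```

arm_command(
  translation=[
    [0.01, 0, 0],
    [0.02, 0, 0],
    [0.02, 0, 0],
  ],
  rotation=[
    [0, 0, 0],
    [0, 0, 0],
    [0, 0, 0],
  ],
  grip=[1, 1, 1],
)

```text
time_s: 8.6
position: [0.5255, 0.131, 0.0606]
tcp_rot: [[0.241, -0.001, 0.971], [-0.971, 0.002, 0.241], [-0.002, -1.0, -0.001]]
force: [-2.3, 7.5, 2.5]
opening: 0.006
```

```bash
python3 look.py a4 -.060 .028 .2
```

```text
tool in stand [np.float64(-0.0002), np.float64(0.0007), np.float64(0.0606)] F [-2.3  7.5  2.5]
scene board 0.86 0.0002 -0.0606
scene latch_post 0.61 -0.0502 -0.0963
```

View pics/a4.png

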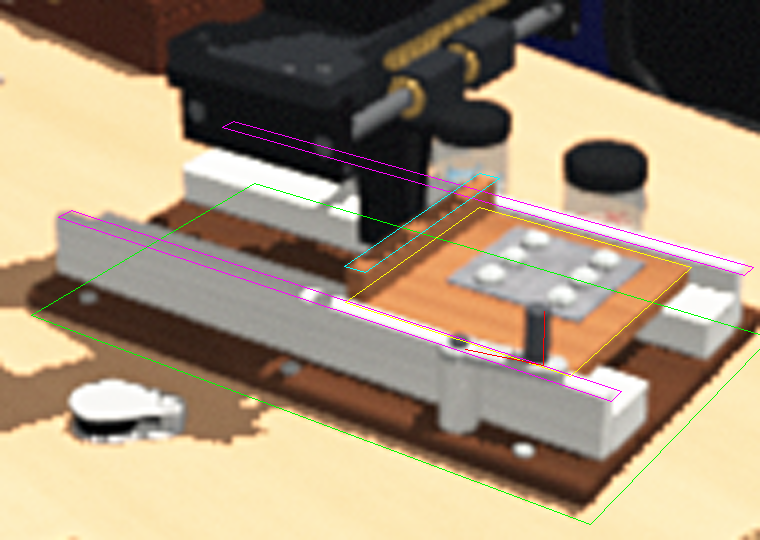

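The seated outline (6 mm down) matches, with the lip at (420,225) and the front edge at (690,268). The notch wall stopped the push at 7.5 N, so the board is seated. Backing off and lifting.

arm_command(
  translation=[
    [-0.1, 0, 0],
    [-0.25, 0, 0],
    [-0.25, -0.4, 0],
    [-0.25, -0.9, 0],
    [-0.25, -0.9, 0],
  ],
  rotation=[
    [0, 0, 0],
    [0, 0, 0],
    [0, 0, 0],
    [0, 0, 0],
    [0, 0, 0],
  ],
  grip=[1, 1, 1, 1, 1],
)

```text
time_s: 9.5
position: [0.5246, 0.1497, 0.1367]
tcp_rot: [[0.243, 0.01, 0.97], [-0.97, 0.0, 0.243], [0.002, -1.0, 0.01]]
force: [0.5, -0.1, -0.3]
opening: 0.007
```

```bash
python3 -c "
from rig import bot
s=bot.read_state();print(s['joint_positions'],s['position'])"
```

```text
[ 4.21040855e+00  3.28191421e+01  9.95242736e+01 -4.81251953e-02
  4.70861392e+01 -9.81385589e+00] [0.52459234 0.14974501 0.13672667]
```

arm_command(
  translation=[
    [0.45, 0, -0.26],
    [0.9, 0, -0.51],
    [0.9, 0, -0.51],
  ],
  rotation=[
    [0, 0, 0],
    [0, 0, 0],
    [0, 0, 0],
  ],
  grip=[1, 1, 1],
)

```text
time_s: 9.8
position: [0.4974, 0.0663, 0.1319]
tcp_rot: [[0.238, -0.003, 0.971], [-0.971, -0.001, 0.238], [0.001, -1.0, -0.003]]
force: [0.6, -0.2, -0.3]
opening: 0.003
```

arm_command(
  translation=[
    [0.45, 0, -0.26],
    [0.9, 0, -0.51],
    [0.9, 0, -0.51],
  ],
  rotation=[
    [0, 0, 0],
    [0, 0, 0],
    [0, 0, 0],
  ],
  grip=[1, 1, 1],
)

```text
time_s: 10.1
position: [0.4763, -0.0133, 0.132]
tcp_rot: [[0.238, -0.001, 0.971], [-0.971, -0.001, 0.238], [0.001, -1.0, -0.001]]
force: [0.4, -0.1, -0.0]
opening: 0.01
```

arm_command(
  translation=[
    [0, 0, 0],
    [0, 0, 0],
    [0, 0, 0],
    [0, 0, 0],
    [0, 0, 0],
  ],
  rotation=[
    [0, 0.14, 0],
    [0, 0.28, 0],
    [0, 0.42, 0],
    [0, 0.56, 0],
    [0, 0.7, 0],
  ],
  grip=[1, 1, 1, 1, 1],
)

```text
time_s: 10.6
position: [0.4772, -0.0092, 0.1321]
tcp_rot: [[-0.474, -0.0, 0.88], [-0.88, 0.0, -0.474], [-0.0, -1.0, -0.0]]
force: [-1.0, 0.2, -0.3]
opening: 0.004
```

arm_command(
  translation=[
    [0, 0, 0],
    [0, 0, 0],
  ],
  rotation=[
    [0, 0.05, 0],
    [0, 0.05, 0],
  ],
  grip=[1, 1],
)

```text
time_s: 10.8
position: [0.4772, -0.0093, 0.1321]
tcp_rot: [[-0.514, -0.0, 0.858], [-0.858, 0.0, -0.514], [0.0, -1.0, -0.0]]
force: [0.1, 0.3, 0.0]
opening: 0.003
```

```bash
python3 look.py a5 -.060 .028 .2
```

```text
tool in stand [np.float64(-0.0809), np.float64(-0.1237), np.float64(0.1321)] F [0.1 0.3 0. ]
top board 0.88 -0.0011 -0.0651
top push_face 0.74 0.0003 -0.0107
top latch_post 0.73 -0.0635 -0.1041
scene board 0.92 -0.0051 -0.0573
scene push_face 0.6 -0.0032 -0.0126
scene latch_post 0.74 -0.0495 -0.1006
```

arm_command(
  translation=[
    [0, 0.3, 0],
    [0, 0.55, 0],
    [0, 0.71, 0],
    [0, 0.71, 0],
  ],
  rotation=[
    [0, 0, 0],
    [0, 0, 0],
    [0, 0, 0],
    [0, 0, 0],
  ],
  grip=[1, 1, 1, 1],
)

```text
time_s: 11.6
position: [0.476, -0.0103, 0.0744]
tcp_rot: [[-0.515, -0.003, 0.857], [-0.857, 0.001, -0.515], [0.001, -1.0, -0.003]]
force: [0.2, 0.1, 0.8]
opening: 0.006
```

arm_command(
  translation=[
    [-0.06, 0, 0],
    [-0.12, 0, 0],
    [-0.18, 0, 0],
    [-0.24, 0, 0],
    [-0.3, 0, 0],
  ],
  rotation=[
    [0, 0, 0],
    [0, 0, 0],
    [0, 0, 0],
    [0, 0, 0],
    [0, 0, 0],
  ],
  grip=[1, 1, 1, 1, 1],
)

```text
time_s: 12.1
position: [0.4911, 0.0096, 0.0765]
tcp_rot: [[-0.514, 0.004, 0.858], [-0.858, -0.002, -0.514], [-0.0, -1.0, 0.004]]
force: [0.4, -3.7, -0.5]
opening: 0.002
```

```bash
python3 look.py a6 -.060 .028 .7
```

```text
tool in stand [np.float64(-0.0629), np.float64(-0.1087), np.float64(0.0765)] F [ 0.4 -3.7 -0.5]
top board 0.87 0.0022 -0.0669
top push_face 0.81 -0.0007 -0.0158
scene board 0.63 0.0017 -0.059
scene push_face 0.58 0.0065 -0.0078
```

View pics/a6.png

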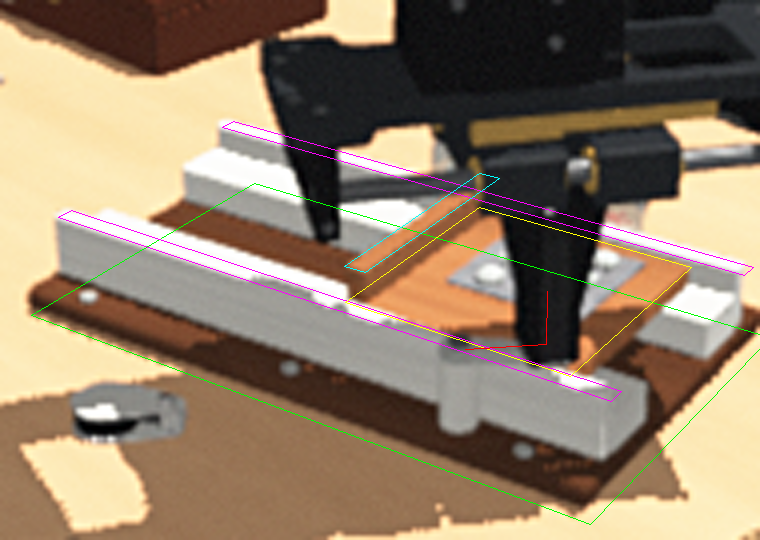

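```bash
python3 - <<'E'
from h import *
im,K,W=cam("scene");print(bot.read_state()["opening"]);a=cv2.resize(im[60:320,160:440],(560,520))
w,_,_=cam("wrist");cv2.imwrite("pics/raw1.png",cv2.hconcat([cv2.resize(a,(400,371)),cv2.resize(w,(400,371))]))
E
```

```text
0.005327543221204686
```

View pics/raw1.png

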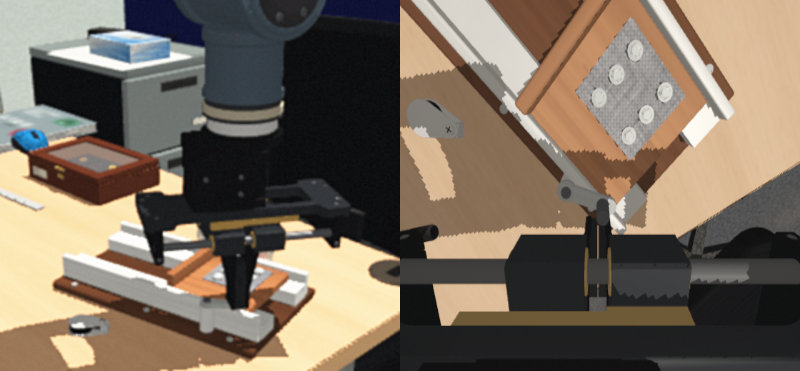

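The view shows the closed fingers against the post at about (603,208), the bar turning over the board edge, and the board still seated. The side pieces are the gripper body's end plates, well clear. Pushing on.

arm_command(
  translation=[
    [-0.05, 0, 0],
    [-0.1, 0, 0],
    [-0.15, 0, 0],
    [-0.2, 0, 0],
    [-0.25, 0, 0],
  ],
  rotation=[
    [0, 0, 0],
    [0, 0, 0],
    [0, 0, 0],
    [0, 0, 0],
    [0, 0, 0],
  ],
  grip=[1, 1, 1, 1, 1],
)

```text
time_s: 13.1
position: [0.5001, 0.0276, 0.0758]
tcp_rot: [[-0.515, 0.0, 0.857], [-0.857, 0.0, -0.515], [-0.0, -1.0, 0.0]]
force: [1.4, -2.1, 0.4]
opening: 0.006
```

arm_command(
  translation=[
    [-0.015, 0, 0],
    [-0.03, 0, 0],
    [-0.03, 0, 0],
  ],
  rotation=[
    [0, 0, 0],
    [0, 0, 0],
    [0, 0, 0],
  ],
  grip=[1, 1, 1],
)

```text
time_s: 13.4
position: [0.5002, 0.0298, 0.0757]
tcp_rot: [[-0.515, -0.002, 0.857], [-0.857, 0.001, -0.515], [0.0, -1.0, -0.002]]
force: [0.7, 0.5, -0.1]
opening: 0.004
```

```bash
python3 look.py a7 -.060 .028 1.4; python3 - <<'E'
from h import *
w,_,_=cam("wrist");cv2.imwrite("pics/w2.png",w)
E
```

```text
tool in stand [np.float64(-0.0492), np.float64(-0.0913), np.float64(0.0757)] F [ 0.7  0.5 -0.1]
top board 0.9 -0.0002 -0.0624
top push_face 0.68 -0.002 -0.007
scene board 0.94 0.0057 -0.0566
scene push_face 0.93 0.0012 -0.0097
scene latch_post 0.64 -0.0285 -0.0778
```

View pics/w2.png

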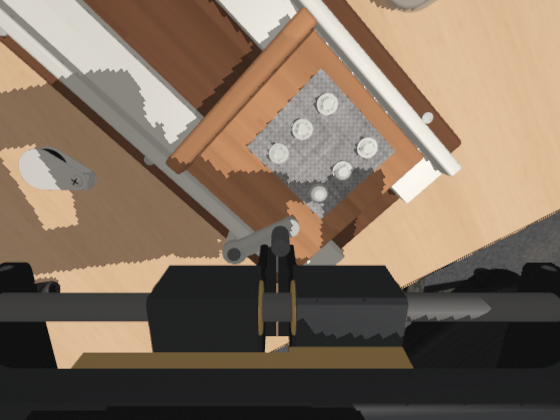

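The bar is roughly 25–30° short of square in this wrist view, with its pivot at (233,250) and tip at (293,228). I'll continue in small steps, watching the force.

arm_command(
  translation=[
    [-0.015, 0, 0],
    [-0.03, 0, 0],
    [-0.045, 0, 0],
    [-0.045, 0, 0],
  ],
  rotation=[
    [0, 0, 0],
    [0, 0, 0],
    [0, 0, 0],
    [0, 0, 0],
  ],
  grip=[1, 1, 1, 1],
)

```text
time_s: 14.25
position: [0.5018, 0.0327, 0.0755]
tcp_rot: [[-0.515, -0.002, 0.857], [-0.857, 0.0, -0.515], [0.001, -1.0, -0.002]]
force: [-2.8, -0.1, 0.1]
opening: 0.006
```

arm_command(
  translation=[
    [-0.015, 0, 0],
    [-0.03, 0, 0],
    [-0.03, 0, 0],
  ],
  rotation=[
    [0, 0, 0],
    [0, 0, 0],
    [0, 0, 0],
  ],
  grip=[1, 1, 1],
)

```text
time_s: 14.55
position: [0.5034, 0.0347, 0.0756]
tcp_rot: [[-0.515, -0.001, 0.857], [-0.857, 0.0, -0.515], [0.001, -1.0, -0.001]]
force: [-3.2, -1.2, 0.0]
opening: 0.012
```

arm_command(
  translation=[
    [-0.015, 0, 0],
    [-0.03, 0, 0],
    [-0.03, 0, 0],
  ],
  rotation=[
    [0, 0, 0],
    [0, 0, 0],
    [0, 0, 0],
  ],
  grip=[1, 1, 1],
)

```text
time_s: 14.85
position: [0.5036, 0.0368, 0.0755]
tcp_rot: [[-0.515, -0.004, 0.857], [-0.857, 0.0, -0.515], [0.002, -1.0, -0.003]]
force: [-4.8, -1.1, 0.3]
opening: 0.005
```

```bash
python3 look.py a8 -.060 .028 1.57; python3 - <<'E'
from h import *
w,_,_=cam("wrist");cv2.imwrite("pics/w3.png",w)
E
```

```text
tool in stand [np.float64(-0.0441), np.float64(-0.0854), np.float64(0.0755)] F [-4.8 -1.1  0.3]
top board 0.58 0.005 -0.0647
top push_face 0.95 -0.0031 -0.0116
scene board 0.73 -0.0022 -0.0624
scene push_face 0.91 -0.0049 -0.0125
scene latch_post 0.5 -0.0239 -0.0684
```

View pics/w3.png

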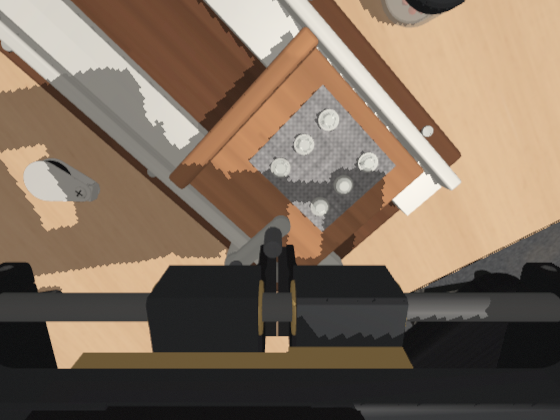

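About 10° remain: the bar lies at 38° in the image against 48° for the lip. Now pushing along the post's tangent, the stand's +y.

arm_command(
  translation=[
    [-0.015, 0, -0.012],
    [-0.03, 0, -0.024],
    [-0.045, 0, -0.036],
    [-0.045, 0, -0.036],
  ],
  rotation=[
    [0, 0, 0],
    [0, 0, 0],
    [0, 0, 0],
    [0, 0, 0],
  ],
  grip=[1, 1, 1, 1],
)

```text
time_s: 15.7
position: [0.5035, 0.0386, 0.0755]
tcp_rot: [[-0.512, -0.003, 0.859], [-0.859, -0.004, -0.512], [0.005, -1.0, -0.0]]
force: [-6.7, -13.5, 0.6]
opening: 0.006
```

arm_command(
  translation=[
    [-0.012, 0, -0.012],
    [-0.025, 0, -0.025],
    [-0.025, 0, -0.025],
  ],
  rotation=[
    [0, 0, 0],
    [0, 0, 0],
    [0, 0, 0],
  ],
  grip=[1, 1, 1],
)

```text
time_s: 16.0
position: [0.5035, 0.0392, 0.0756]
tcp_rot: [[-0.511, -0.002, 0.86], [-0.86, -0.007, -0.511], [0.007, -1.0, 0.002]]
force: [-6.7, -22.2, -0.1]
opening: 0.002
```

The force rose to 22 N, so the latch is at its stop. Backing straight off, then up and away.

arm_command(
  translation=[
    [0.1, 0, 0.05],
    [0.25, 0, 0.05],
    [0.3, 0, 0.05],
    [0.3, -0.5, 0.05],
    [0.3, -1, 0.05],
  ],
  rotation=[
    [0, 0, 0],
    [0, 0, 0],
    [0, 0, 0],
    [0, 0, 0],
    [0, 0, 0],
  ],
  grip=[1, 1, 1, 1, 1],
)

```text
time_s: 16.5
position: [0.4945, 0.0214, 0.1556]
tcp_rot: [[-0.516, -0.002, 0.857], [-0.857, 0.001, -0.516], [0.0, -1.0, -0.003]]
force: [1.2, 0.5, 0.4]
opening: 0.006
```

arm_command(
  translation=[
    [0.5, -0.5, 0],
    [1, -1, 0],
    [1, -1, 0],
  ],
  rotation=[
    [0, 0, 0],
    [0, 0, 0],
    [0, 0, 0],
  ],
  grip=[1, 1, 1],
)

```text
time_s: 16.8
position: [0.4548, -0.0493, 0.2392]
tcp_rot: [[-0.517, 0.008, 0.856], [-0.856, -0.003, -0.517], [-0.001, -1.0, 0.008]]
force: [0.6, 0.6, -0.8]
opening: 0.004
```

```bash
python3 look.py a9 -.060 .028 1.57; python3 - <<'E'
from h import *
w,_,_=cam("wrist");a=cv2.imread("pics/a9.png");t=cv2.imread("pics/a9_top.png")
cv2.imwrite("pics/fin.png",cv2.hconcat([cv2.resize(x,(400,300)) for x in(a,w)]));s=cv2.vconcat([cv2.hconcat([cv2.resize(x,(400,300)) for x in(a,w)]),cv2.hconcat([cv2.resize(t,(400,300)),np.zeros((300,400,3),np.uint8)])]);cv2.imwrite("pics/fin.png",s)
E
```

```text
tool in stand [np.float64(-0.1123), np.float64(-0.1571), np.float64(0.2392)] F [ 0.6  0.6 -0.8]
top push_face 0.67 -0.0021 -0.0106
top latch_post 0.58 -0.0386 -0.072
scene board 0.61 -0.0048 -0.0602
scene push_face 0.57 0.0024 -0.0082
scene latch_post 0.5 -0.0277 -0.0656
```

View pics/fin.png

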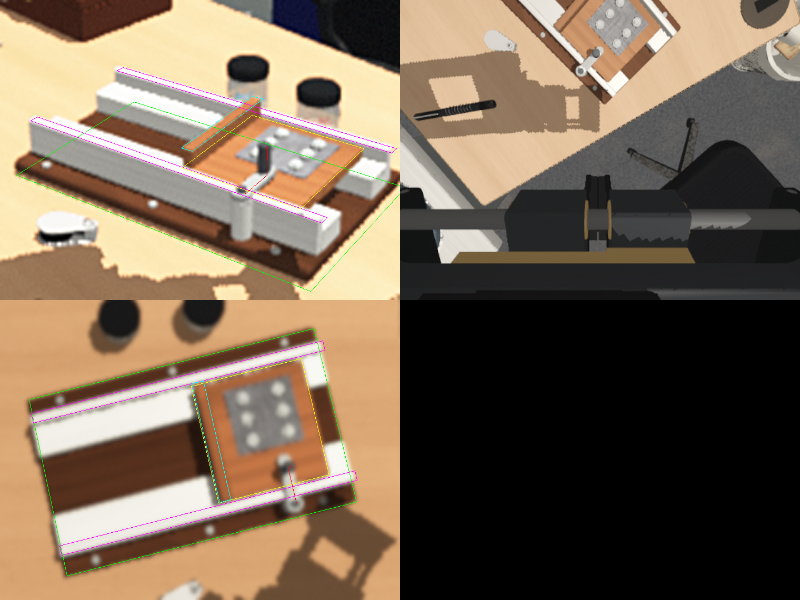

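The bar lies parallel to the board's edge lines across the board. The board matches the seated outline, and the jars and loupe are where they were. Handing in.

```bash
python3 -c "
from rig import bot
print(bot.hand_in())"
```

```text
the job is handed in; nothing more can be done
None
```

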